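Unstack the vial nests into their storage dishes

TASK

The press's four brass vial nests have been left in a stack beside it. Take the stack apart and set each nest upright and flat in the storage dish of its own size: the widest nest in the widest dish, and so on down to the narrowest in the narrowest. Leave the two jars standing where they are.

Things in the scene. Friction and masses are not known exactly. Their poses are not given: they have to be found in the camera images.
- nest_widest: The widest of four vial nests: a plain upright brass cylinder 62 mm in diameter and 26 mm high, with a fine groove round it near the top and a blind round bore 28 mm wide in its top face; about 210 g. At the start at the bottom of the stack, standing on the bench. Origin: centre of its underside; z is its axis, up.
- nest_second: The second widest of four vial nests: a plain upright brass cylinder 50 mm in diameter and 26 mm high, with a fine groove round it near the top and a blind round bore 22 mm wide in its top face; about 130 g. At the start stacked on the widest nest, roughly in line with it. Origin: centre of its underside; z is its axis, up.
- nest_third: The third widest of four vial nests: a plain upright brass cylinder 38 mm in diameter and 26 mm high, with a fine groove round it near the top and a blind round bore 17 mm wide in its top face; about 80 g. At the start stacked on the second widest nest, roughly in line with it. Origin: centre of its underside; z is its axis, up.
- nest_narrowest: The narrowest of four vial nests: a plain upright brass cylinder 26 mm in diameter and 26 mm high, with a fine groove round it near the top and a blind round bore 13 mm wide in its top face; about 35 g. At the start stacked on the third widest nest, roughly in line with it. Origin: centre of its underside; z is its axis, up.
- dish_widest: The widest of four round pale grey plastic storage dishes, fixed to the bench: outer diameter 84 mm, 78 mm inside, 8 mm high, wall 3 mm, floor 3 mm thick, open at the top. It takes the widest nest (62 mm) with 8 mm of play all round. Origin: centre of its underside, on the bench; z up.
- dish_second: The second widest of four round pale grey plastic storage dishes, fixed to the bench: outer diameter 72 mm, 66 mm inside, 8 mm high, wall 3 mm, floor 3 mm thick, open at the top. It takes the second widest nest (50 mm) with 8 mm of play all round. Origin: centre of its underside, on the bench; z up.
- dish_third: The third widest of four round pale grey plastic storage dishes, fixed to the bench: outer diameter 60 mm, 54 mm inside, 8 mm high, wall 3 mm, floor 3 mm thick, open at the top. It takes the third widest nest (38 mm) with 8 mm of play all round. Origin: centre of its underside, on the bench; z up.
- dish_narrowest: The narrowest of four round pale grey plastic storage dishes, fixed to the bench: outer diameter 48 mm, 42 mm inside, 8 mm high, wall 3 mm, floor 3 mm thick, open at the top. It takes the narrowest nest (26 mm) with 8 mm of play all round. Origin: centre of its underside, on the bench; z up.
- jar_brown: Small brown jar with a black screw cap, 42 mm wide, 45 mm high, loose, stands on the bench; a bystander. Origin: centre of its underside.
- jar_white: White jar with a blue screw cap, 51 mm wide, 58 mm high, loose, stands on the bench; a bystander. Origin: centre of its underside.
Mind the look-alikes: they are no part of the job. Leave any pink look-alike of the nest_second alone.

How it is judged:
By the outcome, as a careful person would: the job done as asked, in the order asked, and still so for the second after the job is handed in, with the robot touching nothing.
It also fails if it takes over 109 s, if anything falls off the work surface, if the arm or the gripper's body presses on something with over 40 N, if the wrist force passes 120 N, or if a joint passes its speed limit or range.

ROBOT

A 6-joint arm with a two-finger parallel gripper is mounted at the origin on the work surface; the furniture and walls round the work are solid. World frame = base frame: x ahead of the robot, y to its left, z up, the work surface at z = 0. Lengths are in mm, angles in rad, forces in N, time in s.
With the tool pointing down it reaches from about 350 to 775 mm from the base axis. Payload 7.3 kg.
Tool frame: the origin (TCP) lies at the centre of the arm's flange, where the gripper is bolted on; the fingertips stand 178 mm ahead of it and the grasp point (between the pads) lies 159 mm ahead of it; z points along the fingers, y is the direction in which the jaws open and shut (so a half turn about z gives the same grasp; the last joint's range is limited). The gripper opens to 92 mm and grips with 3 to 60 N. Pads are 19 mm wide; open, the fingers measure 130 mm over their backs; the gripper's body (75 mm by 190 mm) begins 47 mm behind the grasp point.
Start: joints at [1.197, 0.342, 1.524, -0, 1.275, -0.146], TCP at [118.541, 511.445, 404.741] pointing down, gripper open.
Joint ranges: [-2.53, 2.53], [-0.77, 2.02], [0.04, 2.7], [-1, 4.14], [0.28, 2.66], [-3.11, 3.11]. Speed limits (rad/s): [2.57, 2.57, 3.14, 3.14, 3.14, 3.14].

INTERFACE

Orientations are given as [roll, pitch, yaw] about the fixed x, y, z axes, in that order (R = Rz(yaw) Ry(pitch) Rx(roll)).
In Python, from plant import get_obs, capture, close_job gives the robot as it stands. The module is installed in compiled form; this text tells all that it offers.
- The arm moves only by the shell command python3 -m pendant 'ROWS'. ROWS is JSON, a list of rows, each a list of 3 entries, a list of its own where there are three numbers: the shift along the tool's x, y, z in m, then the turn, a rotation vector about the tool's x, y, z in rad, then the finger opening in m, from 0 to 0.0918. In form: [[[tx, ty, tz], [wx, wy, wz], fingers], ...]. A call has 1 to 10 rows; each row is the pose to reach, as a shift and turn from the pose commanded when the call began, along the tool's axes at that moment; what a row does not reach only later rows make up. A row lasts 1/12 s, in which the tool goes at most 41.7 mm and 7.16 degrees, less where a joint would pass 70% of its speed; a pose out of reach is approached as far as the arm can. A call with a gripper value outside its range is refused whole. The fingers move at their own pace and stop on an object; the grip force is fixed at half the most. Time passes only in rows, so rows that repeat a pose let the fingers close. It gives the time, the measured TCP pose, the force and the opening at its end, in the units of the state.
- get_obs(): the state, without advancing time (a new reading comes with each control period).
- capture(name): name is "side" or "top" or "wrist"; returns a dict with "color" (384x512x3 uint8, red, green, blue), "mtx" (3x3 intrinsics, pixels), "dist" ([k1, k2, p1, p2, k3] as OpenCV has them; the pictures are not rectified), "rvec" (rotation vector, rad) and "tvec" (3), from world to camera coordinates, as OpenCV has them. Camera axes: x right, y down, z forward; pixel columns grow to the right and rows downward; lengths in mm; the calibration is good to about 2 mm. A picture is of the moment at which its call begins. There is no depth.
- close_job(): hands the job in, once; it reports no verdict.
The state is a dict: "time": time; "joint_positions": joint angles; "dq": joint speeds; "tau": joint torques, N m; "tool_pos": TCP position; "tcp_rot": TCP orientation; "contact_force": force on the tool from outside, world axes, zero at the start; "moment": the same for the moment, N m; "grip_width": finger opening in mm.
Only numpy, scipy, OpenCV 4.12 (cv2) and the standard library are available. Lean on these libraries where they do the work, as an engineer would, in place of code of your own. Each camera call takes 0.05 s, during which the arm holds its last target. There are 200 camera calls.

## Working session

There is one attempt and no reset: what is moved stays moved. The work goes in short steps, Python scripts to look and compute and a shell command to move; the robot and the scene stay as the last step left them, time stands still between calls to the robot, and variables do not carry over. Pictures are saved under pics/ and viewed, about 12 in all and at most 16, crops included, and the job is handed in when it is done.

```bash
mkdir -p pics
cat > h.py <<'E'
import numpy as np,cv2
from plant import get_obs,capture,close_job
def snap(n,f):
    c=capture(n); cv2.imwrite(f'pics/{f}.png',c['color'][:,:,::-1]); 
    import pickle; pickle.dump(c,open(f'pics/{f}.pkl','wb')); return c
def ray(c,uv):
    R=cv2.Rodrigues(np.array(c['rvec'],float))[0]
    p=cv2.undistortPoints(np.array(uv,float).reshape(-1,1,2),np.array(c['mtx'],float),np.array(c['dist'],float)).reshape(-1,2)
    d=np.c_[p,np.ones(len(p))]@R; o=-R.T@np.array(c['tvec'],float).ravel(); return o,d
def plane(c,uv,z):
    o,d=ray(c,uv); return o+d*((z-o[2])/d[:,2])[:,None]
def proj(c,P):
    return cv2.projectPoints(np.array(P,float).reshape(-1,1,3),np.array(c['rvec'],float),np.array(c['tvec'],float),np.array(c['mtx'],float),np.array(c['dist'],float))[0].reshape(-1,2)
E
python3 - <<'E'
from h import *
import pickle
a=snap('top','top0');b=snap('side','side0')
im=np.vstack([a['color'],b['color']])[:,:,::-1]
print(get_obs())
for c in(a,b): print(ray(c,[[256,192]]))
E
```

```text
{'time': 0.1, 'joint_positions': array([ 1.19699364e+00,  3.42641115e-01,  1.52490004e+00, -1.10616984e-05,
        1.27538621e+00, -1.46010639e-01]), 'dq': array([-8.38011344e-05, -6.62267135e-04, -3.57411522e-03, -7.06760981e-04,
       -4.05514978e-04,  1.12360013e-04]), 'tau': array([ 1.16730149e-03, -4.32007492e+01, -2.44693869e+01,  7.19018304e-02,
        5.26956073e-02, -5.04697971e-05]), 'tool_pos': array([118.50230229, 511.33378591, 404.12797553]), 'tcp_rot': array([-3.14027061e+00, -1.83724233e-04,  2.91380371e+00]), 'contact_force': array([-0.35945285, -0.11398152, -0.29718194]), 'moment': array([-0.00887426, -0.03762313,  0.01056093]), 'grip_width': 91.86902022083686}
(array([327.55168289, 273.13162357, 989.85304044]), array([[ 0.16890367, -0.01187708, -0.98557763]]))
(array([ 82.3864894 , 952.83499312, 389.69247293]), array([[ 0.51831537, -0.78013042, -0.35085096]]))
```

View pics/top0.png

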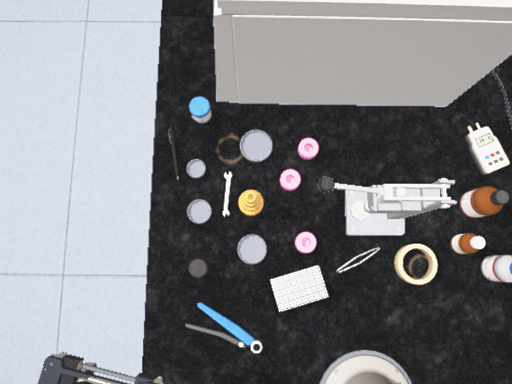

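View pics/side0.png

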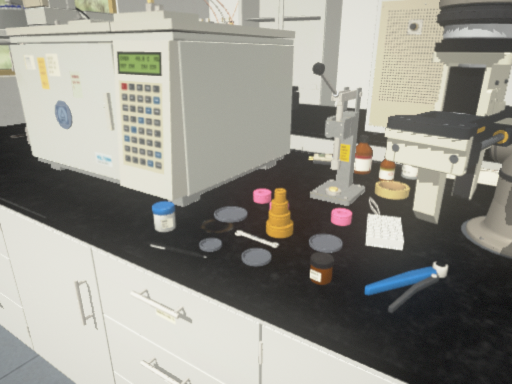

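The top view shows the stack at (251,203). Four dishes are at (256,146), (252,249), (199,211) and (196,169), and the jars are at (200,108) and (198,268). The pink look-alikes at (308,148), (290,180) and (306,243) are pink, not brass, so I'll leave them alone. Next I'll measure the dishes, jars and stack.

Run:
```python
from h import *
import pickle
c=pickle.load(open('pics/top0.pkl','rb')); im=c['color']
hsv=cv2.cvtColor(im,cv2.COLOR_RGB2HSV)
def blobs(m,z,name):
    m=cv2.morphologyEx(m.astype(np.uint8)*255,cv2.MORPH_OPEN,np.ones((3,3)))
    for k in cv2.findContours(m,0,2)[0]:
        if cv2.contourArea(k)<60: continue
        u,r=cv2.minEnclosingCircle(k); 
        if not(165<u[0]<325 and 90<u[1]<285): continue
        h=cv2.convexHull(k); P=plane(c,h.reshape(-1,2),z)
        q,rr=cv2.minEnclosingCircle(P[:,:2].astype(np.float32))
        print(name,np.round(u),'xy',np.round(q,1),'dia',round(2*rr,1),'A',cv2.contourArea(k))
g=im.astype(int)
blobs((g.min(2)>85)&(hsv[...,1]<80)&(g.max(2)<215),8,'dish')
blobs((hsv[...,0]>8)&(hsv[...,0]<30)&(hsv[...,1]>120)&(hsv[...,2]>110),26,'brass')
blobs((hsv[...,0]>95)&(hsv[...,0]<115)&(hsv[...,1]>150),58,'blue')
for n,u in(('brown',(198,268)),('white',(200,105))): print(n,plane(c,[u],50).round())
o=get_obs(); 
R=cv2.Rodrigues(np.array([0,0,0.]))[0]
from scipy.spatial.transform import Rotation as Ro
print(Ro.from_euler('xyz',o['tcp_rot']).as_matrix().round(3))
t=cv2.resize(im[80:290,160:330],None,fx=3.5,fy=2.8*1.25/1.0*0.8*1.0,interpolation=2)
t=cv2.resize(im[85:285,165:330],None,fx=3,fy=3,interpolation=2)
s=pickle.load(open('pics/side0.pkl','rb'))['color'][175:275,230:360]
s=cv2.resize(s,None,fx=2.3,fy=2.3,interpolation=2)
cv=np.zeros((600,800,3),np.uint8);cv[:,:495]=t;cv[:230,500:799]=s
cv2.imwrite('pics/crop1.png',cv[:,:,::-1])
```

```text
dish [197. 268.] xy [307.4 402.9] dia 41.8 A 202.5
dish [250. 248.] xy [355.4 274.9] dia 73.1 A 112.5
dish [199. 211.] xy [446.9 403.4] dia 62.1 A 113.0
dish [195. 168.] xy [556.5 415.7] dia 49.5 A 88.0
dish [256. 145.] xy [618.5 263.4] dia 86.5 A 716.0
dish [201. 116.] xy [696.2 405.8] dia 48.4 A 87.5
brass [255. 202.] xy [468.  263.8] dia 59.7 A 178.0
brown [[308. 395.  50.]]
white [[708. 404.  50.]]
[[-0.974  0.226 -0.   ]
 [ 0.226  0.974 -0.001]
 [ 0.    -0.001 -1.   ]]
```

View pics/crop1.png

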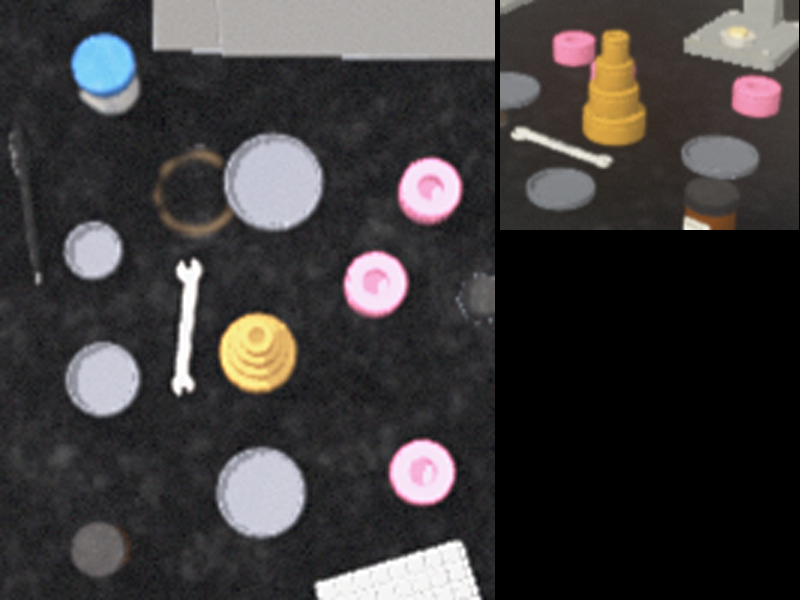

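Run:
```python
from h import *
import pickle
c=pickle.load(open('pics/top0.pkl','rb')); s=pickle.load(open('pics/side0.pkl','rb'))
def tri(u,v):
    o,d=ray(c,[u]);p,e=ray(s,[v]);A=np.c_[d[0],-e[0]];t=np.linalg.lstsq(A,p-o,rcond=None)[0]
    a=o+t[0]*d[0];b=p+t[1]*e[0]; return ((a+b)/2).round(1),np.linalg.norm(a-b).round(1)
print('knob',tri((327,185),(318,68)))
print('stack top',tri((250.5,197.3),(280,193)), plane(c,[[250.5,197.3]],104).round(1))
print('white cap',tri((200,104),(164,207)));print('brown cap',tri((197.5,268),(321,260)))
print('box edge',plane(c,[[225,103],[256,105],[330,105]],0).round())
hs=cv2.cvtColor(c['color'],cv2.COLOR_RGB2HSV)[180:230,230:275]
m=((hs[...,0]>8)&(hs[...,0]<32)&(hs[...,1]>90)&(hs[...,2]>90)).astype(np.uint8)
k=np.argwhere(m)[:,::-1]+[230,180]
print(k.min(0),k.max(0),len(k))
h=cv2.convexHull(k.astype(np.float32)).reshape(-1,2)
h=h[h[:,1]>204]
P=plane(c,h,26);A=np.c_[2*P[:,:2],np.ones(len(P))];x=np.linalg.lstsq(A,(P[:,:2]**2).sum(1),rcond=None)[0]
print('widest',x[:2],2*np.sqrt(x[2]+x[:2]@x[:2]))
o=get_obs();print(o['tool_pos'],o['time'])
```

```text
knob (array([449.8, 150.3, 356.9]), np.float64(2.3))
stack top (array([468.5, 274.9,  95.8]), np.float64(0.3)) [[467.1 274.8 104. ]]
white cap (array([707.9, 401.9,  51.3]), np.float64(5.0))
brown cap (array([308.6, 398.2,  38.7]), np.float64(1.8))
box edge [[735. 345.   0.]
 [730. 263.   0.]
 [733.  67.   0.]]
[238 189] [263 215] 561
widest [466.29954988 274.79265874] 63.40755358667811
[118.50230229 511.33378591 404.12797553] 0.1
```

Measured positions (x, y in mm):
- **Stack:** about (467,275), confirmed at both the top and the base.
- **Dishes:** widest (618,263), second (355,275), third (447,403), narrowest (556,416).
- **Press knob:** (450,150,357), which I'll keep clear of.

First move: align the jaws with world y and go above the stack.

```bash
python3 -m pendant '[[[-0.393,-0.1515,0.0747],[0,0,-0.228],0.06],[[-0.393,-0.1515,0.0747],[0,0,-0.228],0.06],[[-0.393,-0.1515,0.0747],[0,0,-0.228],0.06],[[-0.393,-0.1515,0.0747],[0,0,-0.228],0.06],[[-0.393,-0.1515,0.0747],[0,0,-0.228],0.06],[[-0.393,-0.1515,0.0747],[0,0,-0.228],0.06],[[-0.393,-0.1515,0.0747],[0,0,-0.228],0.06],[[-0.393,-0.1515,0.0747],[0,0,-0.228],0.06],[[-0.393,-0.1515,0.0747],[0,0,-0.228],0.06],[[-0.393,-0.1515,0.0747],[0,0,-0.228],0.06]]'
python3 - <<'E'
from h import *
o=get_obs();print(o['tool_pos'],o['tcp_rot'],o['joint_positions'],o['contact_force'],o['grip_width'])
E
```

```text
time: 0.93
tool_pos: [453.8, 283.5, 332.6]
tcp_rot: [-3.142, -0.001, -3.142]
contact_force: [0.5, 1.0, 0.4]
grip_width: 60.1
[453.79961697 283.54129799 332.58312794] [-3.14150051e+00 -5.65780392e-04 -3.14154631e+00] [ 4.15161784e-01  4.28800566e-01  1.60330459e+00  1.60603017e-04
  1.11004239e+00 -1.15575236e+00] [0.5241478  0.95036481 0.40592594] 60.06639366206802
```

```bash
python3 -m pendant '[[[0,0,0],[0,0,0],0.06],[[0,0,0],[0,0,0],0.06],[[0,0,0],[0,0,0],0.06]]'
python3 - <<'E'
from h import *
c=snap('wrist','w1');print(ray(c,[[256,192]]), proj(c,[[467,275,104],[467,275,78],[467,275,26]]))
hs=cv2.cvtColor(c['color'],cv2.COLOR_RGB2HSV)
E
```

```text
time: 1.18
tool_pos: [452.1, 285.1, 332.8]
tcp_rot: [-3.141, -0.002, 3.141]
contact_force: [0.3, 0.4, -0.4]
grip_width: 60.1
(array([377.67259927, 284.98870331, 312.6436999 ]), array([[ 0.265792  ,  0.00607872, -0.96407675]])) [[240.48438401 234.0278336 ]
 [241.83717884 221.30860139]
 [243.86806564 202.22120383]]
```

View pics/w1.png

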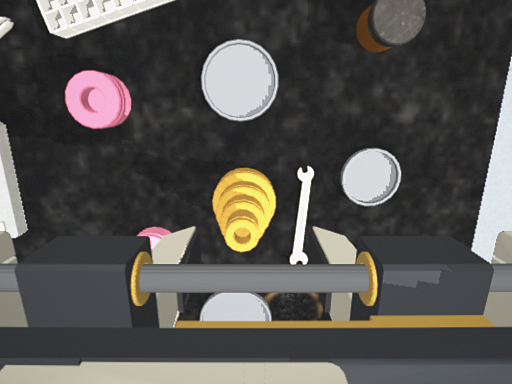

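The wrist view shows the bore of the top nest at (242,234), against a predicted (240,234), so they agree. Now I'll grasp the narrowest nest.

```bash
python3 -m pendant '[[[-0.015,-0.010,0.028],[0,0,0],0.06],[[-0.015,-0.010,0.058],[0,0,0],0.06],[[-0.015,-0.010,0.068],[0,0,0],0.06],[[-0.015,-0.010,0.068],[0,0,0],0.06],[[-0.015,-0.010,0.068],[0,0,0],0.02],[[-0.015,-0.010,0.068],[0,0,0],0.02],[[-0.015,-0.010,0.068],[0,0,0],0.02],[[-0.015,-0.010,0.068],[0,0,0],0.02],[[-0.015,-0.010,0.068],[0,0,0],0.02],[[-0.015,-0.010,0.068],[0,0,0],0.02]]'
python3 -m pendant '[[[0,0,0],[0,0,0],0.02],[[0,0,0],[0,0,0],0.02]]'
```

```text
time: 2.07
tool_pos: [467.5, 275.2, 265.8]
tcp_rot: [3.141, 0.001, -3.141]
contact_force: [-1.3, 1.1, 3.7]
grip_width: 25.3
time: 2.23
tool_pos: [467.6, 275.2, 265.8]
tcp_rot: [3.141, 0.001, -3.141]
contact_force: [-2.0, 0.8, 5.1]
grip_width: 25.0
```

```bash
python3 -m pendant '[[[0,0,-0.020],[0,0,0],0.02],[[0,0,-0.045],[0,0,0],0.02],[[-0.020,0.030,-0.050],[0,0,0],0.02],[[-0.040,0.063,-0.050],[0,0,0],0.02],[[-0.060,0.095,-0.050],[0,0,0],0.02],[[-0.080,0.126,-0.050],[0,0,0],0.02],[[-0.089,0.1405,-0.040],[0,0,0],0.02],[[-0.089,0.1405,-0.010],[0,0,0],0.02],[[-0.089,0.1405,0.000],[0,0,0],0.02],[[-0.089,0.1405,0.000],[0,0,0],0.02]]'
python3 - <<'E'
from h import *
c=snap('side','s2');o=get_obs();print(o['tool_pos'],o['tcp_rot'],o['grip_width'],o['joint_positions'])
c=snap('top','t2')
E
```

```text
time: 3.07
tool_pos: [555.4, 414.9, 260.7]
tcp_rot: [-3.137, -0.008, -3.141]
contact_force: [-0.9, -0.5, -0.5]
grip_width: 24.9
[555.90217882 415.02246457 263.25016999] [-3.13905285 -0.00425088  3.14151674] 24.75451421136664 [ 5.30960800e-01  7.73614884e-01  1.17038296e+00 -3.99613507e-05
  1.20254649e+00 -1.03975053e+00]
```

View pics/s2.png

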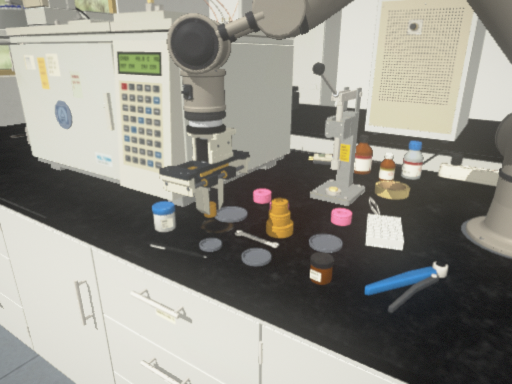

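The nest is held, with the tower of three undisturbed at (280,218). The wrist sits well above the jars. Next, lower and release.

```bash
python3 -m pendant '[[[0,0.0,0.03],[0,0,0],0.02],[[0,0.0,0.06],[0,0,0],0.02],[[0,0.0,0.07],[0,0,0],0.02],[[0,0.0,0.0745],[0,0,0],0.02],[[0,0.0,0.0745],[0,0,0],0.02],[[0,0.0,0.0745],[0,0,0],0.02]]'
python3 - <<'E'
from h import *
o=get_obs();print(o['tool_pos'],o['tcp_rot'],o['grip_width'],o['contact_force'])
E
```

```text
time: 3.67
tool_pos: [557.1, 415.7, 192.9]
tcp_rot: [3.14, 0.003, 3.142]
contact_force: [0.4, 0.1, -0.4]
grip_width: 25.2
[557.06042496 415.74838538 192.92939822] [3.13998309e+00 2.64955830e-03 3.14151727e+00] 25.243074257383523 [ 0.41854863  0.10885243 -0.42564971]
```

```bash
python3 -m pendant '[[[0,0,0.002],[0,0,0],0.02],[[0,0,0.002],[0,0,0],0.02],[[0,0,0.002],[0,0,0],0.03],[[0,0,0.002],[0,0,0],0.045],[[0,0,0.002],[0,0,0],0.045],[[0,0,-0.02],[0,0,0],0.045],[[0,0,-0.06],[0,0,0],0.05],[[0,0,-0.09],[0,0,0],0.06],[[0,0,-0.09],[0,0,0],0.06],[[0,0,-0.09],[0,0,0],0.06]]'
python3 - <<'E'
from h import *
import pickle
o=get_obs();print(o['tool_pos'],o['tcp_rot'],o['grip_width'])
c=snap('side','s3');cc=pickle.load(open('pics/side0.pkl','rb'))
im=cv2.resize(c['color'][150:290,140:360],None,fx=3,fy=3,interpolation=2);cv2.imwrite('pics/s3c.png',im[:,:,::-1])
E
```

```text
time: 4.5
tool_pos: [556.7, 415.9, 283.1]
tcp_rot: [3.139, 0.004, -3.141]
contact_force: [-0.3, -0.9, -1.0]
grip_width: 59.5
[556.70606113 415.90090483 283.12056742] [ 3.13919541  0.00393714 -3.14126218] 59.54042682171926
```

View pics/s3c.png

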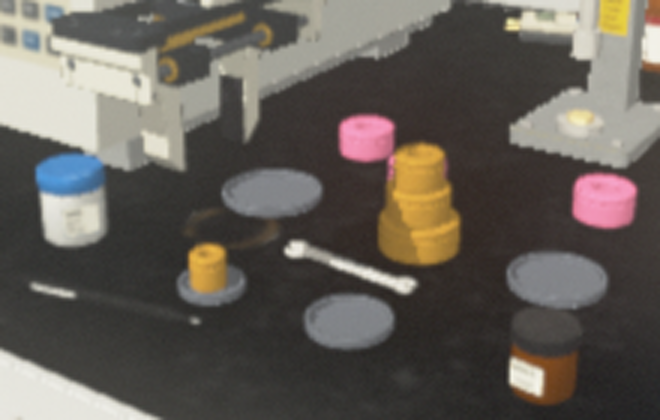

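The narrowest nest stands flat in its dish at (208,268) in the crop. Back to the stack for the third.

```bash
python3 -m pendant '[[[0.022,-0.035,0],[0,0,0],0.065],[[0.043,-0.068,0],[0,0,0],0.065],[[0.064,-0.101,0],[0,0,0],0.065],[[0.085,-0.134,0],[0,0,0],0.065],[[0.0895,-0.141,0],[0,0,0],0.065],[[0.0895,-0.141,0.02],[0,0,0],0.065],[[0.0895,-0.141,0.0435],[0,0,0],0.065],[[0.0895,-0.141,0.0435],[0,0,0],0.065],[[0.0895,-0.141,0.0435],[0,0,0],0.065],[[0.0895,-0.141,0.0435],[0,0,0],0.03]]'
python3 -m pendant '[[[0,0,0],[0,0,0],0.03],[[0,0,0],[0,0,0],0.03],[[0,0,0],[0,0,0],0.03],[[0,0,0],[0,0,0],0.03],[[0,0,0],[0,0,0],0.03],[[0,0,0],[0,0,0],0.03]]'
```

```text
time: 5.38
tool_pos: [467.2, 274.9, 237.2]
tcp_rot: [-3.141, -0.001, -3.141]
contact_force: [0.6, -0.1, 1.1]
grip_width: 62.0
time: 5.88
tool_pos: [467.1, 274.8, 237.8]
tcp_rot: [3.141, 0.001, -3.141]
contact_force: [-0.4, -0.2, 4.5]
grip_width: 37.2
```

```bash
python3 -m pendant '[[[0,0,-0.020],[0,0,0],0.03],[[0,0,-0.045],[0,0,0],0.03],[[0.005,0.033,-0.050],[0,0,0],0.03],[[0.010,0.066,-0.050],[0,0,0],0.03],[[0.015,0.099,-0.050],[0,0,0],0.03],[[0.020,0.1285,-0.050],[0,0,0],0.03],[[0.020,0.1285,-0.030],[0,0,0],0.03],[[0.020,0.1285,0.000],[0,0,0],0.03],[[0.020,0.1285,0.030],[0,0,0],0.03],[[0.020,0.1285,0.043],[0,0,0],0.03]]'
python3 -m pendant '[[[0,0,0.003],[0,0,0],0.03],[[0,0,0.003],[0,0,0],0.03],[[0,0,0.003],[0,0,0],0.03]]'
```

```text
time: 6.72
tool_pos: [445.5, 402.5, 190.2]
tcp_rot: [-3.138, -0.005, -3.141]
contact_force: [-0.3, -0.6, -1.2]
grip_width: 37.0
time: 6.97
tool_pos: [447.3, 403.3, 191.9]
tcp_rot: [3.141, 0.001, -3.141]
contact_force: [-0.7, 0.4, -0.8]
grip_width: 37.3
```

Bottom is about 3 mm above the dish floor. I'll lower it 3 mm, release and rise.

```bash
python3 -m pendant '[[[0,0,0.003],[0,0,0],0.03],[[0,0,0.003],[0,0,0],0.03],[[0,0,0.003],[0,0,0],0.04],[[0,0,0.003],[0,0,0],0.055],[[0,0,0.003],[0,0,0],0.055],[[0,0,-0.02],[0,0,0],0.055],[[0,0,-0.05],[0,0,0],0.065],[[0,0,-0.08],[0,0,0],0.07],[[0,0,-0.08],[0,0,0],0.07],[[0,0,-0.08],[0,0,0],0.07]]'
python3 - <<'E'
from h import *
c=snap('side','s4')
im=cv2.resize(c['color'][150:290,140:360],None,fx=3,fy=3,interpolation=2);cv2.imwrite('pics/s4c.png',im[:,:,::-1])
E
```

```text
time: 7.8
tool_pos: [447.3, 403.4, 273.4]
tcp_rot: [3.139, 0.004, -3.141]
contact_force: [0.4, -0.2, -0.5]
grip_width: 69.2
```

View pics/s4c.png

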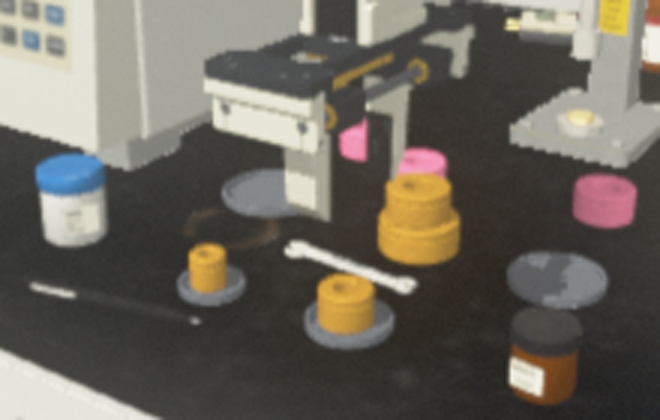

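The third nest is seated flat in its dish at (347,315). Now the second.

```bash
python3 -m pendant '[[[-0.005,-0.035,0],[0,0,0],0.072],[[-0.010,-0.070,0],[0,0,0],0.072],[[-0.015,-0.105,0],[0,0,0],0.072],[[-0.020,-0.1285,0],[0,0,0],0.072],[[-0.020,-0.1285,0.01],[0,0,0],0.072],[[-0.020,-0.1285,0.04],[0,0,0],0.072],[[-0.020,-0.1285,0.0585],[0,0,0],0.072],[[-0.020,-0.1285,0.0585],[0,0,0],0.072],[[-0.020,-0.1285,0.0585],[0,0,0],0.072],[[-0.020,-0.1285,0.0585],[0,0,0],0.042]]'
python3 -m pendant '[[[0,0,0],[0,0,0],0.042],[[0,0,0],[0,0,0],0.042],[[0,0,0],[0,0,0],0.042],[[0,0,0],[0,0,0],0.042],[[0,0,0],[0,0,0],0.042],[[0,0,0],[0,0,0],0.042]]'
```

```text
time: 8.68
tool_pos: [467.0, 275.1, 212.8]
tcp_rot: [3.141, -0.0, -3.141]
contact_force: [0.3, -0.3, -0.0]
grip_width: 68.7
time: 9.18
tool_pos: [467.1, 274.9, 213.6]
tcp_rot: [3.141, 0.002, -3.141]
contact_force: [-0.5, 0.9, 6.3]
grip_width: 49.5
```

```bash
python3 -m pendant '[[[0,0,-0.020],[0,0,0],0.042],[[0,0,-0.045],[0,0,0],0.042],[[0.030,0,-0.050],[0,0,0],0.042],[[0.060,0,-0.050],[0,0,0],0.042],[[0.090,0,-0.050],[0,0,0],0.042],[[0.1115,0,-0.050],[0,0,0],0.042],[[0.1115,0,-0.035],[0,0,0],0.042],[[0.1115,0,-0.010],[0,0,0],0.042],[[0.1115,0,0.013],[0,0,0],0.042],[[0.1115,0,0.018],[0,0,0],0.042]]'
python3 -m pendant '[[[0,0,0.002],[0,0,0],0.042],[[0,0,0.002],[0,0,0],0.042],[[0,0,0.002],[0,0,0],0.042]]'
```

```text
time: 10.02
tool_pos: [354.3, 274.0, 192.2]
tcp_rot: [-3.139, -0.004, -3.141]
contact_force: [-0.3, -1.0, -0.9]
grip_width: 49.6
time: 10.27
tool_pos: [355.9, 274.8, 193.5]
tcp_rot: [3.141, 0.001, -3.142]
contact_force: [0.3, 0.2, -1.0]
grip_width: 49.1
```

```bash
python3 -m pendant '[[[0,0,0.0025],[0,0,0],0.042],[[0,0,0.0025],[0,0,0],0.042],[[0,0,0.0025],[0,0,0],0.052],[[0,0,0.0025],[0,0,0],0.066],[[0,0,0.0025],[0,0,0],0.066],[[0,0,-0.02],[0,0,0],0.066],[[0,0,-0.05],[0,0,0],0.08],[[0,0,-0.07],[0,0,0],0.08],[[0,0,-0.07],[0,0,0],0.08],[[0,0,-0.07],[0,0,0],0.08]]'
python3 - <<'E'
from h import *
c=snap('side','s5')
cv2.imwrite('pics/s5c.png',cv2.resize(c['color'][:,120:][:300],None,fx=2,fy=2,interpolation=2)[:,:,::-1])
o=get_obs();print(o['tool_pos'],o['joint_positions'])
c=capture('side');t=capture('top')
E
```

```text
time: 11.1
tool_pos: [355.6, 274.7, 263.6]
tcp_rot: [3.14, 0.003, -3.141]
contact_force: [0.1, 0.7, 0.6]
grip_width: 79.9
[355.25154957 274.50826342 262.59840527] [ 4.86856338e-01  3.88168365e-01  1.91647575e+00  7.90953422e-05
  8.36521927e-01 -1.08423518e+00]
```

View pics/s5c.png

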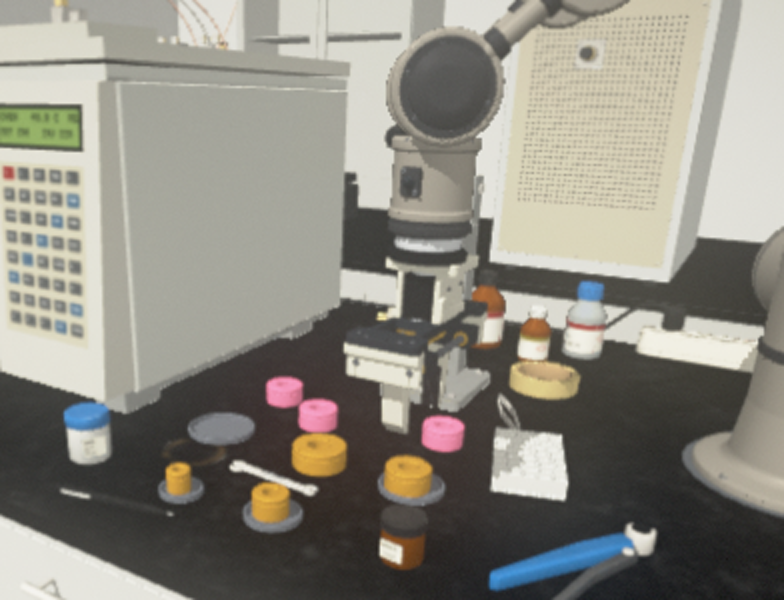

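```bash
python3 - <<'E'
import numpy as np
D=[(525,404.1,.3426,1.8675),(693.7,263.25,.7736,1.944),(448.9,262.6,.3882,2.3046),(535.1,332.6,.4288,2.0321)]
A=[];b=[]
for r,z,q,p in D: A+=[[np.sin(q),np.sin(p),1,0],[np.cos(q),np.cos(p),0,1]];b+=[r,z]
x,res,_,_=np.linalg.lstsq(np.array(A),np.array(b),rcond=None);print(x,res)
L1,L2,a,d=x
from scipy.optimize import fsolve
for R,z in((672,190),(672,240),(542,187),(606,240)):
    q,p=fsolve(lambda v:[a+L1*np.sin(v[0])+L2*np.sin(v[1])-R,d+L1*np.cos(v[0])+L2*np.cos(v[1])-z],[.7,2])
    s=472; print(R,z,q,p,'forearm height above flange at s=472:',(R-s)*-1/np.tan(p), 'elbow r',a+L1*np.sin(q))
E
python3 -m pendant '[[[-0.035,0,0],[0,0,0],0.08],[[-0.070,0,0],[0,0,0],0.08],[[-0.105,0,0],[0,0,0],0.08],[[-0.1115,0,0],[0,0,0],0.08],[[-0.1115,0,0.02],[0,0,0],0.08],[[-0.1115,0,0.05],[0,0,0],0.08],[[-0.1115,0,0.073],[0,0,0],0.08],[[-0.1115,0,0.0755],[0,0,0],0.08],[[-0.1115,0,0.0755],[0,0,0],0.08],[[-0.1115,0,0.0755],[0,0,0],0.055]]'
python3 -m pendant '[[[0,0,0],[0,0,0],0.055],[[0,0,0],[0,0,0],0.055],[[0,0,0],[0,0,0],0.055],[[0,0,0],[0,0,0],0.055],[[0,0,0],[0,0,0],0.055]]'
```

```text
[512.61641212 377.33564695 -16.29436596  35.21900981] [196.98288273]
672 190 0.8035326018172775 2.1327542158258606 forearm height above flange at s=472: 125.93607174264905 elbow r 352.693487502983
672 240 0.7539101418063097 2.0349653639678027 forearm height above flange at s=472: 100.13039104962554 elbow r 334.5887739235838
542 187 0.609154339035607 2.36302263700962 forearm height above flange at s=472: 70.96252779439428 elbow r 277.01147393352153
606 240 0.6404445646578389 2.1490906974096036 forearm height above flange at s=472: 87.46627614167856 elbow r 290.02057878459925
time: 12.08
tool_pos: [467.0, 274.8, 187.5]
tcp_rot: [3.142, -0.0, -3.141]
contact_force: [-0.1, -0.6, 0.4]
grip_width: 76.6
time: 12.5
tool_pos: [467.3, 274.9, 188.5]
tcp_rot: [3.14, 0.002, -3.141]
contact_force: [-1.0, 0.1, 6.9]
grip_width: 61.3
```

The second nest is in its dish, and the widest is gripped (61.3 mm). By my fit the forearm passes well above the press knob. Next, carry it over low.

```bash
python3 -m pendant '[[[0,0,-0.020],[0,0,0],0.055],[[0,0,-0.040],[0,0,0],0.055],[[-0.035,-0.003,-0.040],[0,0,0],0.055],[[-0.070,-0.006,-0.040],[0,0,0],0.055],[[-0.105,-0.009,-0.040],[0,0,0],0.055],[[-0.140,-0.0115,-0.040],[0,0,0],0.055],[[-0.151,-0.0115,-0.040],[0,0,0],0.055],[[-0.151,-0.0115,-0.030],[0,0,0],0.055],[[-0.151,-0.0115,-0.015],[0,0,0],0.055],[[-0.151,-0.0115,-0.008],[0,0,0],0.055]]'
python3 -m pendant '[[[0,0,0.003],[0,0,0],0.055],[[0,0,0.003],[0,0,0],0.055],[[0,0,0.003],[0,0,0],0.055]]'
```

```text
time: 13.33
tool_pos: [616.3, 262.9, 192.3]
tcp_rot: [-3.14, -0.005, -3.141]
contact_force: [-1.3, -0.0, -2.7]
grip_width: 61.4
time: 13.58
tool_pos: [617.1, 263.4, 192.0]
tcp_rot: [-3.141, -0.001, -3.141]
contact_force: [0.1, 0.2, -2.6]
grip_width: 61.4
```

```bash
python3 -m pendant '[[[0,0,0.0005],[0,0,0],0.055],[[0,0,0.0005],[0,0,0],0.065],[[0,0,0.0005],[0,0,0],0.078],[[0,0,0.0005],[0,0,0],0.078],[[0,0,-0.02],[0,0,0],0.078],[[0,0,-0.06],[0,0,0],0.08],[[0.03,0,-0.10],[0,0,0],0.08],[[0.06,0.02,-0.12],[0,0,0],0.08],[[0.10,0.02,-0.12],[0,0,0],0.08],[[0.13,0.02,-0.12],[0,0,0],0.08]]'
python3 -m pendant '[[[0.04,0.04,0],[0,0,0],0.08],[[0.08,0.08,0],[0,0,0],0.08],[[0.11,0.11,-0.02],[0,0,0],0.08],[[0.13,0.14,-0.04],[0,0,0],0.08],[[0.15,0.17,-0.05],[0,0,0],0.08],[[0.17,0.20,-0.05],[0,0,0],0.08],[[0.17,0.20,-0.05],[0,0,0],0.08],[[0.17,0.20,-0.05],[0,0,0],0.08],[[0.17,0.20,-0.05],[0,0,0],0.08]]'
python3 - <<'E'
from h import *
c=snap('top','t6');s=snap('side','s6')
cv=np.zeros((600,800,3),np.uint8)
a=cv2.resize(c['color'][85:285,165:330],None,fx=3,fy=3,interpolation=2)
b=cv2.resize(s['color'][165:295,140:350],None,fx=1.45,fy=1.45,interpolation=2)
cv[:a.shape[0],:a.shape[1]]=a;cv[:b.shape[0],495:495+b.shape[1]]=b[:,:305]
cv2.imwrite('pics/f.png',cv[:,:,::-1])
hs=cv2.cvtColor(c['color'],cv2.COLOR_RGB2HSV)
m=((hs[...,0]>10)&(hs[...,0]<32)&(hs[...,1]>110)&(hs[...,2]>110)).astype(np.uint8)
for k in cv2.findContours(m,0,2)[0]:
    u,r=cv2.minEnclosingCircle(k)
    if cv2.contourArea(k)>40 and 165<u[0]<300 and 90<u[1]<285:
        q,rr=cv2.minEnclosingCircle(plane(c,k.reshape(-1,2),29)[:,:2].astype(np.float32));print(np.round(u),np.round(q,1),round(2*rr,1))
E
```

```text
time: 14.42
tool_pos: [486.2, 283.8, 314.7]
tcp_rot: [3.139, 0.004, -3.141]
contact_force: [1.1, 0.4, -0.8]
grip_width: 80.0
time: 15.17
tool_pos: [317.1, 483.7, 362.5]
tcp_rot: [3.141, 0.001, -3.139]
contact_force: [0.8, -0.4, 0.4]
grip_width: 80.0
[250. 247.] [358.2 273.7] 48.2
[198. 209.] [448.8 401.4] 38.7
[195. 166.] [556.1 413.5] 27.3
[256. 144.] [615.5 263.6] 65.2
```

View pics/f.png

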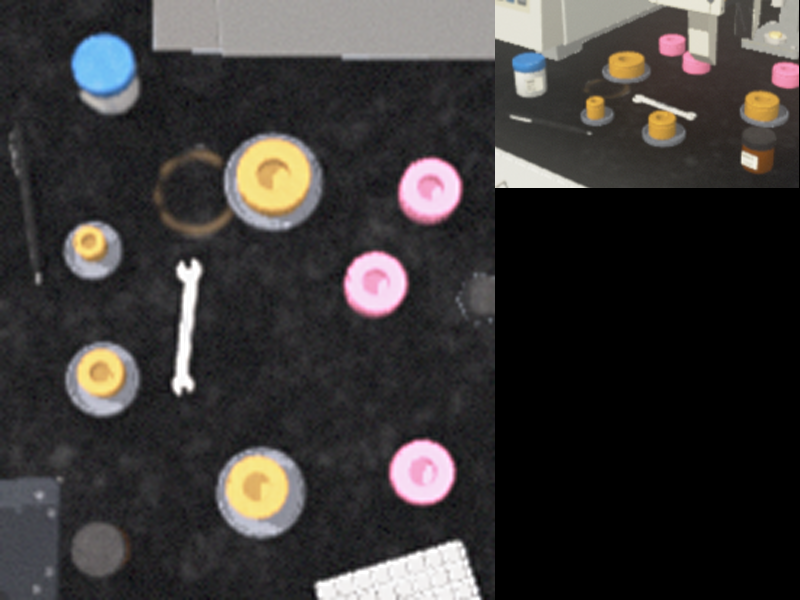

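All four nests stand in the dish of their own size, within about 3 mm of its centre. The jars and look-alikes haven't moved, and the arm is clear. Handing in.

```bash
python3 -c "
from plant import close_job;print(close_job())"
```

```text
the job is handed in; nothing more can be done
None
```

I unstacked the four brass nests from the top down and set each in the dish of its own size, then backed the arm away and handed the job in at about 15 s of the allowed 109 s.

In the last top and side pictures, every nest stands upright within about 3 mm of where I had measured its dish's centre. Their measured diameters are 65, 48, 39 and 27 mm, against the true 62, 50, 38 and 26 mm. Both jars, the pink look-alikes and the wrench are where they started. The force readings stayed below about 7 N, and no check failed.

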